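# Change over the gel viewers: push one tray home, draw the other out by its lip

## Robot

A 6-joint arm with a two-finger parallel gripper is mounted at the origin on the work surface. World frame = base frame: x ahead of the robot, y to its left, z up, the work surface at z = 0. Lengths are in mm, angles in rad, forces in N, time in s.
With the tool pointing down it reaches from about 350 to 725 mm from the base axis. Payload 4.3 kg.
Tool frame: the origin (TCP) lies at the very end of the fingers, on their centre line; the grasp point (between the pads) lies 19 mm behind it; z points along the fingers, y is the line along which they close (so a half turn about z gives the same grasp; the last joint's range is limited). The gripper opens to 85 mm and grips with 20 to 120 N. Pads are 22 mm wide; open, the fingers measure 114 mm over their backs; the gripper's body (76 mm by 85 mm) begins 54 mm behind the grasp point. The pads swing forward as they close: fully open they stand 13 mm farther back than shut.
Start: joints at [1.203, 0.377, 0.081, 1.274, 0, 1.46], TCP at [146.605, 556.037, 196.629] pointing down, gripper open.
Joint ranges: [-2.72, 2.72], [-0.84, 1.66], [-1.02, 1.22], [-1.77, 2.12], [-1.37, 1.28], [-3.14, 3.14]. Speed limits (rad/s): [2.57, 2.57, 3.14, 3.14, 3.14, 3.14].

## Interface

Orientations are given as a 3x3 rotation matrix whose columns are the frame's x, y, z axes.
In Python, from workcell import robot gives the robot as it stands. The module is installed in compiled form; this text tells all that it offers.
- The arm moves only by the shell command python3 -m inch 'ROWS' [OPENING] [FORCE]. ROWS is JSON, a list of rows, each an object with "delta_pos": the shift along the world's x, y, z in units of 0.08 m (1.0 is 0.08 m), a list of three; "rotation": the turn, a rotation vector about the world's x, y, z in units of pi rad (1.0 is pi rad), a list of three. In form: [{"delta_pos": [tx, ty, tz], "rotation": [wx, wy, wz]}, ...]. A call has 1 to 12 rows; each row is the pose to reach, as a shift and turn from the pose commanded when the call began, turning the shorter way round; what a row does not reach only later rows make up. A row lasts 1/12 s, in which the tool goes at most 41.7 mm and 7.16 degrees, less where a joint would pass 70% of its speed; a pose out of reach is approached as far as the arm can. A call with a number of a shift or a turn outside -1 to 1 is refused whole. A call with a gripper value outside its range is refused whole. OPENING is the opening, from -1 (shut) to 1 (fully open), so that 0 is half open, set as the call begins (- or left out, the last holds). The fingers move at their own pace and stop on an object; FORCE is the grip in N (left out, the last holds). Time passes only in rows, so rows that repeat a pose let the fingers close. It gives the time, the measured TCP pose, the force, the opening and the grip force at its end, in the units of the state.
- robot.get_state(): the state, without advancing time (a new reading comes with each control period).
- robot.snapshot(name): name is "side" or "top" or "wrist"; returns (picture, depth): 420x560x3 uint8, red, green, blue; 420x560 float32, mm along the optical axis (not along the pixel's ray), 0 where there is no reading.
- robot.camera_model(name): a dict with "vfov" (degrees; the focal length in pixels is half the picture's height over the tangent of half this angle, whatever the lens; pixels are square), "cx", "cy" (the principal point, pixels), "eye" and "orientation" of the camera in the world; the wrist camera has in their place "hand_eye" (4x4, takes a point from camera to tool coordinates, whose origin is the TCP and whose axes are the flange's). Camera axes: x right, y up, looking along -z (the intrinsics and any distortion apply to the point x, -y, -z); pixel columns grow to the right and rows downward; lengths in mm; the calibration is good to about 2 mm. A picture is of the moment at which its call begins: read the wrist's pose just before it. camera_model takes no time and is no camera call.
- robot.sign_off(): hands the job in; it is judged then, once.
The state is a dict: "time_s": time; "joint_positions": joint angles; "qvel": joint speeds; "joint_torque": joint torques, N m; "ee_pos": TCP position; "tool_rot": TCP orientation; "ft_force": force on the tool from outside, world axes, zero at the start; "wrist_torque": the same for the moment, N m; "gripper_width": finger opening in mm; "grasp_force": force on a finger pad.
Only numpy, scipy, OpenCV 4.12 (cv2) and the standard library are available. Lean on these libraries where they do the work, as an engineer would, in place of code of your own. Each camera call takes 0.05 s, during which the arm holds its last target. There are 200 camera calls.

## Task

First push the empty tray of the narrow gel viewer fully home with a fingertip. Then hook a fingertip behind the front lip of the wide viewer's tray and draw it out as far as it goes, with its gel riding on it. Do not pinch either lip, do not touch the gel or its casting tray, and leave everything else on the bench where it stands.

Things in the scene. Friction and masses are not known exactly. Their poses are not given: they have to be found in the camera images.
- wide_viewer: the wide gel viewer: low white box fixed to the bench, 194 mm wide (y), 200 deep, 74 high, amber clear cover; the other is alike but 134 wide, and either may stand left or right. Origin: on the bench under the middle of the hood's front edge; +x points into the hood, -x the way its tray comes out, z up; turned up to 10 degrees. Its 18 mm high base plate reaches 50 mm out in front, below the tray
- narrow_viewer: the narrow gel viewer: low white box fixed to the bench, 134 mm wide (y), 200 deep, 74 high, amber clear cover; the other is alike but 194 wide, and either may stand left or right. Origin: on the bench under the middle of the hood's front edge; +x points into the hood, -x the way its tray comes out, z up; turned up to 10 degrees. Its 18 mm high base plate reaches 50 mm out in front, below the tray
- wide_tray (a joint): how far the wide tray is drawn out of its viewer, m: 0 fully home, 0.12 at its outer stop; starts 0 to 0.02. Slides straight along the wide viewer's -x with about 2 N of friction and stays where it is left
- narrow_tray (a joint): how far the narrow tray is drawn out of its viewer, m: 0 fully home, 0.12 at its outer stop; starts 0.06 to 0.11. Slides straight along the narrow viewer's x with about 2 N of friction and stays where it is left; the tray is empty
- wide_lip (a point): upright lip across the front of the wide tray: grey wall 10 mm thick (x), 160 wide (y), top 66 mm above the bench, tray floor at 30, side rims (5 thick) up to 44. Origin: middle of its top; axes as the viewer's, +x to the hood. Moves with the tray; fully home it is 60 mm in front of the hood's front edge, with 55 mm free between lip and hood for a fingertip
- narrow_lip (a point): upright lip across the front of the narrow tray: grey wall 10 mm thick (x), 100 wide (y), top 66 mm above the bench, tray floor at 30, side rims (5 thick) up to 44. Origin: middle of its top; axes as the viewer's, +x to the hood. Moves with the tray; fully home it is 60 mm in front of the hood's front edge, with 55 mm free between lip and hood for a fingertip
- gel: clear casting tray with a pale gel slab, 80 x 70 x 20 mm, about 150 g, lying loose on the wide tray's floor, under the amber cover at first (its near edge at least 55 mm behind the lip); it rides out with the tray. Origin: centre of its underside, z up
- comb_a: loose red comb block, 85 x 24 x 24 mm, lying between the two trays, about along x; origin under its centre
- comb_b: loose red comb block, 85 x 24 x 24 mm, to the left of the viewers; origin under its centre
- tube_rack: loose blue tube rack, 120 x 85 x 57 mm, to the left of the viewers; origin under its centre
- tip_box: loose white box of pipette tips, 120 x 80 x 67 mm, to the right of the viewers; origin under its centre
- bottle: loose amber bottle, 60 mm across, 130 mm high, to the right of the trays, nearer the robot; origin under its centre
- beaker: loose glass beaker, 64 mm across, 80 mm high, to the right of the viewers; origin under its centre

How it is judged:
By the outcome, as a careful person would: the job done as asked, in the order asked, and still so for the second after the job is handed in, with the robot touching nothing.
It also fails if it takes over 48 s, if anything falls off the work surface, if the arm or the gripper's body presses on something with over 40 N, if the wrist force passes 120 N, or if a joint passes its speed limit or range.

## Working session

There is one attempt and no reset: what is moved stays moved. The work goes in short steps, Python scripts to look and compute and a shell command to move; the robot and the scene stay as the last step left them, time stands still between calls to the robot, and variables do not carry over. Pictures are saved under pics/ and viewed, at most 10 in all, crops included, and the job is handed in when it is done.

```bash
mkdir -p pics && cat > h.py <<'E'
import numpy as np, cv2
from workcell import robot
def snap(n,f):
    s=robot.get_state(); p,d=robot.snapshot(n); m=robot.camera_model(n)
    cv2.imwrite(f'pics/{f}.png',p[:,:,::-1]); np.savez(f'{f}.npz',p=p,d=d)
    return s,p,d,m
def pts(d,m,s=None):
    h,w=d.shape; f=h/2/np.tan(np.radians(m['vfov'])/2)
    v,u=np.mgrid[:h,:w]
    c=np.stack([(u-m['cx'])/f*d,-(v-m['cy'])/f*d,-d],-1)
    if 'eye' in m: return c@np.array(m['orientation']).T+np.array(m['eye'])
    H=np.array(m['hand_eye']); t=c@H[:3,:3].T+H[:3,3]
    return t@np.array(s['tool_rot']).T+np.array(s['ee_pos'])
E
python3 - <<'E'
from h import *
for n in ['top','side']:
    s,p,d,m=snap(n,n+'0'); print({k:np.round(v,3).tolist() if not isinstance(v,str) else v for k,v in m.items()})
print(robot.get_state())
E
```

```text
{'vfov': 53.182, 'cx': 280.151, 'cy': 202.277, 'eye': [310.852, -13.01, 1229.249], 'orientation': [[-0.037, 0.973, -0.23], [-0.999, -0.035, 0.011], [0.003, 0.23, 0.973]]}
{'vfov': 55.921, 'cx': 273.727, 'cy': 210.244, 'eye': [72.627, -593.09, 605.439], 'orientation': [[0.777, 0.351, -0.523], [-0.63, 0.459, -0.627], [0.02, 0.816, 0.577]]}
{'time_s': 0.1, 'joint_positions': array([1.20269217e+00, 3.78046514e-01, 7.97911029e-02, 1.27445207e+00,
       2.42634857e-05, 1.46050485e+00]), 'qvel': array([ 7.08528044e-04, -8.63264624e-04,  3.37635609e-03, -1.52544720e-03,
        7.02681345e-04, -3.88000155e-05]), 'joint_torque': array([ 2.71699959e-03, -4.64691961e+01,  2.70582622e+01,  1.18618013e-02,
       -1.30200751e-04,  7.30643535e-06]), 'ee_pos': array([146.34651751, 555.37824103, 195.73439068]), 'tool_rot': array([[-9.66949895e-01,  2.54965481e-01, -7.10360424e-04],
       [ 2.54966362e-01,  9.66948295e-01, -1.77439398e-03],
       [ 2.34472587e-04, -1.89686808e-03, -9.99998173e-01]]), 'ft_force': array([-0.02398089,  0.3918287 ,  0.63586373]), 'wrist_torque': array([-0.0026566 , -0.02193139,  0.04352711]), 'grasp_force': 0.0, 'gripper_width': 85.43362201804669}
```

View pics/top0.png

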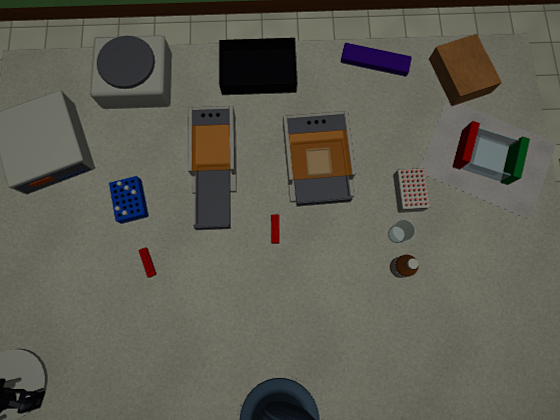

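View pics/side0.png

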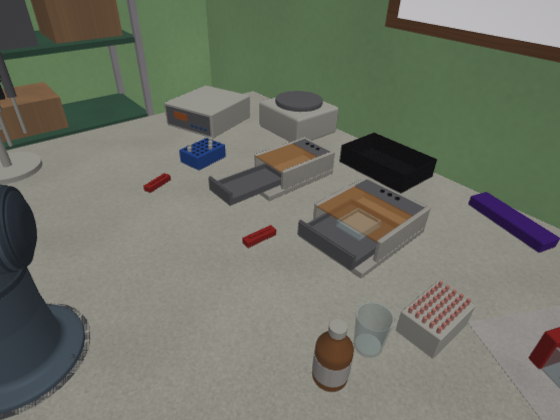

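The top view shows the narrow viewer on the left (hood about (212,140), tray out to its lip at row ~227). The wide viewer is on the right (about (318,155), lip at row ~202, gel at (318,162)). comb_a is at (275,229), and the bottle and beaker are on the right. Next I'll get the geometry from depth.

```bash
python3 - <<'E'
from h import *
np.set_printoptions(precision=1,suppress=True)
z=np.load('top0.npz'); m=robot.camera_model('top'); P=pts(z['d'],m); p=z['p'].astype(int)
hsv=cv2.cvtColor(z['p'],cv2.COLOR_RGB2HSV)
def loc(nm,mask):
    n,l,st,c=cv2.connectedComponentsWithStats(mask.astype(np.uint8))
    for i in range(1,n):
        if st[i,4]>40:
            q=P[l==i]; r=cv2.minAreaRect(q[:,:2].astype(np.float32)); print(nm,st[i],'z',np.median(q[:,2]),'ctr',np.array(r[0]),'size',np.array(r[1]),'ang',round(r[2],1))
roi=np.zeros(p.shape[:2],bool); roi[95:240,180:365]=1
am=roi&(hsv[...,0]>5)&(hsv[...,0]<22)&(hsv[...,1]>110)&(hsv[...,2]>70)
loc('amber',am)
for c in (197,205,212,220,228): print(c,[(r,P[r,c].round(0).tolist()) for r in range(168,234,5)][-7:])
for c in (290,300,320,340,350): print(c,[(r,P[r,c].round(0).tolist()) for r in range(172,210,4)])
# lip tops z 58..70
loc('narrow lip',roi&(abs(P[...,2]-66)<5)&(np.arange(420)[:,None]>205))
loc('wide lip',roi&(abs(P[...,2]-66)<5)&(np.arange(420)[:,None]>185)&(np.arange(560)[None]>270))
red=(hsv[...,1]>150)&((hsv[...,0]<5)|(hsv[...,0]>174))&(hsv[...,2]>80); red[:200]=0;loc('red',red)
for nm,sl in (('beaker',np.s_[215:245,385:418]),('bottle',np.s_[250:280,388:422])):
    q=P[sl].reshape(-1,3); q=q[q[:,2]>30]; print(nm,q.min(0),q.max(0))
E
```

```text
amber [ 191  124   39   47 1712] z 72.67182987933484 ctr [563.7 123.3] size [557.6 138.2] ang 14.4
amber [ 289  130   63   50 2130] z 73.11258124536766 ctr [ 552.6 -130.2] size [185.9 504. ] ang 84.4
197 [(203, [597.0, 214.0, 46.0]), (208, [584.0, 215.0, 38.0]), (213, [568.0, 215.0, 42.0]), (218, [554.0, 215.0, 36.0]), (223, [541.0, 216.0, 31.0]), (228, [522.0, 212.0, 53.0]), (233, [517.0, 223.0, -4.0])]
205 [(203, [601.0, 194.0, 25.0]), (208, [585.0, 194.0, 28.0]), (213, [570.0, 194.0, 27.0]), (218, [554.0, 192.0, 36.0]), (223, [540.0, 194.0, 28.0]), (228, [522.0, 190.0, 52.0]), (233, [516.0, 198.0, -1.0])]
212 [(203, [599.0, 173.0, 28.0]), (208, [584.0, 173.0, 30.0]), (213, [569.0, 173.0, 31.0]), (218, [554.0, 173.0, 31.0]), (223, [540.0, 173.0, 29.0]), (228, [522.0, 170.0, 48.0]), (233, [515.0, 177.0, 3.0])]
220 [(203, [599.0, 150.0, 28.0]), (208, [582.0, 149.0, 33.0]), (213, [568.0, 150.0, 31.0]), (218, [553.0, 150.0, 31.0]), (223, [539.0, 150.0, 29.0]), (228, [522.0, 149.0, 39.0]), (233, [514.0, 154.0, 0.0])]
228 [(203, [594.0, 125.0, 43.0]), (208, [579.0, 125.0, 44.0]), (213, [
[... 1518 characters left out ...]
 (196, [597.0, -227.0, 63.0]), (200, [590.0, -230.0, 44.0]), (204, [588.0, -237.0, 1.0]), (208, [576.0, -236.0, -1.0])]
narrow lip [213 223  17   5  44] z 64.43322380089785 ctr [526.8 142.4] size [ 9.2 45.5] ang 2.4
narrow lip [194 224  18   4  56] z 64.6781569460527 ctr [526.8 194.3] size [48.7  9.3] ang 87.4
wide lip [297 196  56   8 174] z 64.4268355386057 ctr [ 590.4 -153.5] size [ 11.3 158.6] ang 2.8
red [271 215   8  28 222] z 18.615825519593614 ctr [435.5  -5.5] size [ 21.4 248.8] ang 88.5
red [139 248  16  29 209] z 18.577887084089525 ctr [364.9 200.8] size [435.4  70.1] ang 66.7
beaker [ 310.9 -398.3   30.2] [ 522.1  -13.  1229.2]
bottle [ 310.9 -393.2   31.3] [ 424.1  -13.  1229.2]
```

```bash
python3 -m inch '[{"delta_pos":[0.3,-0.35,0],"rotation":[0,0,0.02]},{"delta_pos":[0.6,-0.7,0],"rotation":[0,0,0.05]},{"delta_pos":[0.81,-0.96,0],"rotation":[0,0,0.082]},{"delta_pos":[0.81,-0.96,0],"rotation":[0,0,0.082]}]' -1 && python3 -m inch '[{"delta_pos":[0.4,-0.48,0],"rotation":[0,0,0]},{"delta_pos":[0.81,-0.96,0],"rotation":[0,0,0]},{"delta_pos":[0.81,-0.96,0],"rotation":[0,0,0]}]' && python3 -m inch '[{"delta_pos":[0.4,-0.48,0],"rotation":[0,0,0]},{"delta_pos":[0.81,-0.96,0],"rotation":[0,0,0]},{"delta_pos":[0.81,-0.96,0],"rotation":[0,0,0]}]' && python3 -m inch '[{"delta_pos":[0.4,-0.48,0],"rotation":[0,0,0]},{"delta_pos":[0.81,-0.96,0],"rotation":[0,0,0]},{"delta_pos":[0.81,-0.96,0],"rotation":[0,0,0]},{"delta_pos":[0.81,-0.96,0],"rotation":[0,0,0]}]'
python3 - <<'E'
from h import *
np.set_printoptions(precision=2,suppress=True)
s,p,d,m=snap('wrist','w1'); print(s['ee_pos'],s['tool_rot'],np.array(m['hand_eye']),m['vfov'])
z=np.load('top0.npz'); P=pts(z['d'],robot.camera_model('top'))
def fit(nm,mask):
    q=P[mask]; c=np.polyfit(q[:,1],q[:,0],1); q=q[abs(np.polyval(c,q[:,1])-q[:,0])<8]; c=np.polyfit(q[:,1],q[:,0],1)
    print(nm,'n',len(q),'mean',q.mean(0),'y',q[:,1].min(),q[:,1].max(),'yaw deg',-np.degrees(np.arctan(c[0])))
R,C=np.mgrid[:420,:560]
T=abs(P[...,2]-66)<6
fit('nlip',T&(R>218)&(R<232)&(C>185)&(C<240)); fit('wlip',T&(R>192)&(R<208)&(C>280)&(C<365))
for nm,a,b in(('nhood',190,234),('whood',286,352)):
    rows=[]
    for c in range(a+5,b-4):
        col=[r for r in range(120,195) if 66<P[r,c,2]<82 and P[r,c,0]>630]
        rows.append(P[max(col),c])
    q=np.array(rows); c=np.polyfit(q[:,1],q[:,0],1); print(nm,np.median(q,0),q[0],q[-1],'yaw',-np.degrees(np.arctan(c[0])))
E
```

```text
time_s: 0.43
ee_pos: [213.5, 475.5, 196.2]
tool_rot: [[-1.0, 0.002, 0.0], [0.002, 1.0, -0.003], [-0.0, -0.003, -1.0]]
ft_force: [-0.4, -0.3, -0.4]
gripper_width: 38.7
grasp_force: 0.0
time_s: 0.68
ee_pos: [277.7, 399.7, 196.3]
tool_rot: [[-1.0, 0.003, 0.0], [0.003, 1.0, -0.002], [-0.0, -0.002, -1.0]]
ft_force: [-0.0, 0.5, -0.3]
gripper_width: 0.7
grasp_force: 0.0
time_s: 0.93
ee_pos: [343.0, 322.8, 196.4]
tool_rot: [[-1.0, 0.004, 0.001], [0.004, 1.0, -0.001], [-0.001, -0.001, -1.0]]
ft_force: [0.1, 0.3, 0.2]
gripper_width: -0.2
grasp_force: 0.0
time_s: 1.27
ee_pos: [408.0, 246.5, 196.3]
tool_rot: [[-1.0, 0.006, 0.0], [0.006, 1.0, -0.001], [-0.0, -0.001, -1.0]]
ft_force: [-0.4, 0.0, -1.6]
gripper_width: 0.1
grasp_force: 0.0
[407.97 246.54 196.29] [[-1.    0.01  0.  ]
 [ 0.01  1.   -0.  ]
 [-0.   -0.   -1.  ]] [[  -0.      0.96    0.27   69.27]
 [   1.      0.      0.     -0.78]
 [   0.      0.27   -0.96 -177.  ]
 [   0.      0.      0.      1.  ]] 71.57267739936214
nlip n 117 mean [526.53 169.03  64.  ] y 119.80150491432528 219.0829546025042 yaw deg 0.5332210919454405
wlip n 196 mean [ 590.   -154.62   64.23] y -233.12772713113452 -74.50465123251246 yaw deg 2.8496004649436277
nhood [687.79 166.18  72.07] [687.9  215.19  74.12] [686.87 117.15  75.8 ] yaw 0.2655051671576098
whood [ 653.85 -140.08   71.38] [649.61 -60.07  68.83] [ 658.38 -222.08   70.35] yaw 2.8678443491974726
```

View pics/w1.png

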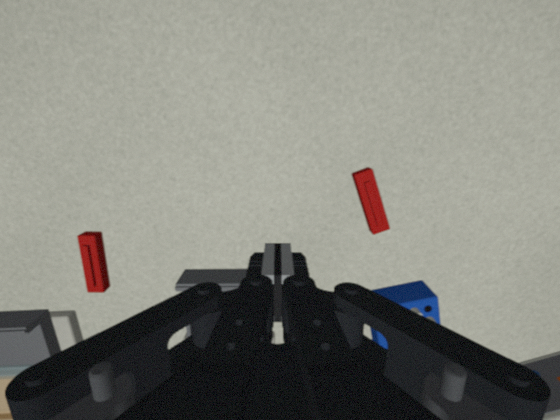

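The wrist picture shows the narrow lip at about (210,278), to one side of the shut fingers, with comb_a at (93,262) and comb_b at (371,200). The fits put the narrow lip at (526,169), yaw 0.4°, with about 101 mm to go. The wide lip is at (590,-154), yaw 2.8°. Next I lower in front of the narrow lip.

```bash
python3 -m inch '[{"delta_pos":[0.45,-0.48,0],"rotation":[0,0,0]},{"delta_pos":[0.95,-0.97,0],"rotation":[0,0,0]},{"delta_pos":[0.95,-0.97,-0.4],"rotation":[0,0,0]},{"delta_pos":[0.95,-0.97,-0.9],"rotation":[0,0,0]},{"delta_pos":[0.95,-0.97,-0.9],"rotation":[0,0,0]}]' && python3 -m inch '[{"delta_pos":[0,0,-0.4],"rotation":[0,0,0]},{"delta_pos":[0,0,-0.7],"rotation":[0,0,0]},{"delta_pos":[0,0,-0.95],"rotation":[0,0,0]},{"delta_pos":[0,0,-0.95],"rotation":[0,0,0]},{"delta_pos":[0,0,-0.95],"rotation":[0,0,0]}]'
python3 - <<'E'
from h import *
s,p,d,m=snap('side','s1')
cv2.imwrite('pics/s1c.png',cv2.resize(p[100:300,150:450,::-1],None,fx=2.5,fy=2.5))
E
```

```text
time_s: 1.73
ee_pos: [474.2, 169.9, 116.4]
tool_rot: [[-1.0, 0.001, -0.016], [0.001, 1.0, -0.003], [0.016, -0.003, -1.0]]
ft_force: [-2.9, -0.5, -2.2]
gripper_width: -0.3
grasp_force: 0.0
time_s: 2.15
ee_pos: [480.6, 172.5, 49.1]
tool_rot: [[-1.0, -0.002, -0.002], [-0.002, 1.0, 0.0], [0.002, 0.0, -1.0]]
ft_force: [0.1, 0.2, 0.8]
gripper_width: 0.4
grasp_force: 0.0
```

View pics/s1c.png

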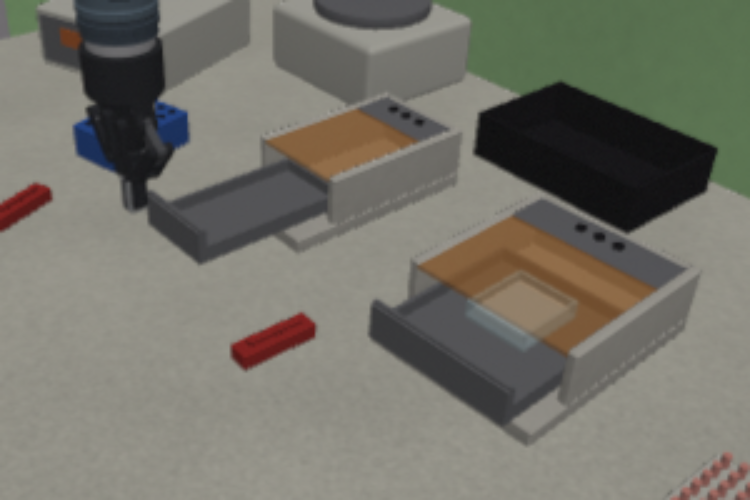

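The fingertip, at crop pixel (135,195), is just in front of the narrow lip at about its mid-height. I'll push now, slowly.

```bash
python3 -m inch '[{"delta_pos":[0.1,-0.03,0],"rotation":[0,0,0]},{"delta_pos":[0.2,-0.04,0],"rotation":[0,0,0]},{"delta_pos":[0.3,-0.04,0],"rotation":[0,0,0]},{"delta_pos":[0.4,-0.04,0],"rotation":[0,0,0]},{"delta_pos":[0.5,-0.04,0],"rotation":[0,0,0]},{"delta_pos":[0.6,-0.04,0],"rotation":[0,0,0]},{"delta_pos":[0.7,-0.04,0],"rotation":[0,0,0]},{"delta_pos":[0.8,-0.04,0],"rotation":[0,0,0]},{"delta_pos":[0.9,-0.04,0],"rotation":[0,0,0]},{"delta_pos":[1.0,-0.04,0],"rotation":[0,0,0]},{"delta_pos":[1.0,-0.04,0],"rotation":[0,0,0]}]' && python3 -m inch '[{"delta_pos":[0.1,0,0],"rotation":[0,0,0]},{"delta_pos":[0.2,0,0],"rotation":[0,0,0]},{"delta_pos":[0.3,0,0],"rotation":[0,0,0]},{"delta_pos":[0.4,0,0],"rotation":[0,0,0]},{"delta_pos":[0.45,0,0],"rotation":[0,0,0]},{"delta_pos":[0.45,0,0],"rotation":[0,0,0]}]'
```

```text
time_s: 3.12
ee_pos: [563.8, 168.0, 48.7]
tool_rot: [[-1.0, 0.001, 0.002], [0.001, 1.0, 0.0], [-0.002, 0.0, -1.0]]
ft_force: [-0.0, 0.4, 0.9]
gripper_width: 0.0
grasp_force: 0.0
time_s: 3.62
ee_pos: [599.2, 168.0, 48.6]
tool_rot: [[-1.0, 0.001, 0.001], [0.001, 1.0, 0.0], [-0.001, 0.0, -1.0]]
ft_force: [-0.7, 1.0, -0.4]
gripper_width: -0.2
grasp_force: 0.0
```

```bash
for i in 1; do python3 -m inch '[{"delta_pos":[0.04,0,0],"rotation":[0,0,0]},{"delta_pos":[0.08,0,0],"rotation":[0,0,0]}]'; python3 -m inch '[{"delta_pos":[0.03,0,0],"rotation":[0,0,0]},{"delta_pos":[0.06,0,0],"rotation":[0,0,0]}]';  python3 -m inch '[{"delta_pos":[0.03,0,0],"rotation":[0,0,0]}]'; done | grep -E 'ee_pos|ft_f'
python3 - <<'E'
from h import *
np.set_printoptions(precision=1,suppress=True)
s,p,d,m=snap('top','t2'); P=pts(d,m)
R,C=np.mgrid[:420,:560]
T=(abs(P[...,2]-64)<5)&(C>190)&(C<236)&(R>170)&(R<232)
q=P[T]; print(len(q),q.mean(0), 'hood ~688')
s,p,d,m=snap('side','s2')
cv2.imwrite('pics/s2c.png',cv2.resize(p[100:300,150:450,::-1],None,fx=2.5,fy=2.5))
E
```

```text
ee_pos: [603.9, 168.1, 48.5]
ft_force: [-0.3, -0.0, -0.0]
ee_pos: [609.1, 168.0, 48.6]
ft_force: [-0.3, -0.0, -0.0]
ee_pos: [611.5, 168.1, 48.7]
ft_force: [0.0, -0.4, -0.1]
68 [526.4 145.2  64. ] hood ~688
```

View pics/s2c.png

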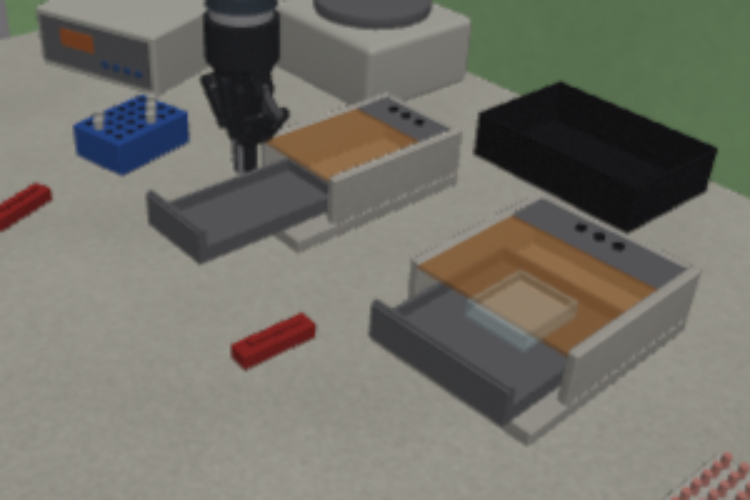

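The tray hasn't moved: the finger, at crop (245,165), is beside or above the tray's far rim. I'll check my point conversion across cameras before moving again.

```bash
python3 - <<'E'
from h import *
np.set_printoptions(precision=1,suppress=True)
s=robot.get_state(); print(s['ee_pos'])
def proj(X,m,h=420):
    f=h/2/np.tan(np.radians(m['vfov'])/2); c=np.array(m['orientation']).T@(np.array(X)-m['eye'])
    return np.array([m['cx']+f*c[0]/-c[2], m['cy']-f*c[1]/-c[2]])
for n,fn in(('top','t2'),('side','s2')):
    m=robot.camera_model(n); z=np.load(fn+'.npz'); print(n,'TCP at',proj(s['ee_pos'],m),'base',proj([0,0,0],m), {k:v for k,v in m.items() if k not in('eye','orientation')})
    P=pts(z['d'],m)
    if n=='side':
        # side pixels of fingertip, lip ends (crop/2.5 + offset)
        for nm,(u,v) in dict(tip=(245,163),lipL=(152,196),lipR=(205,237),hoodR=(330,182),comba=(275,338)).items():
            print(nm,P[int(100+v/2.5),int(150+u/2.5)])
    else: 
        for nm,(u,v) in dict(lipL=(197,226),lipR=(228,225),comba=(275,229)).items(): print(nm,P[v,u])
p=np.load('t2.npz')['p']; cv2.imwrite('pics/t2c.png',cv2.resize(p[90:290,150:450,::-1],None,fx=2.5,fy=2.5))
E
```

```text
[611.9 168.   48.7]
top TCP at [212.7 197.2] base [278.2 420.7] {'vfov': 53.18247688854588, 'cx': 280.15145717912935, 'cy': 202.27722656774569}
lipL [418.1  98.2 647.8]
lipR [524.9 122.3  67.9]
comba [516.6  -9.1  21.7]
side TCP at [247.5 179.4] base [ 17.9 353.5] {'vfov': 55.92121904988771, 'cx': 273.726929763292, 'cy': 210.24449264895338}
tip [602.6 151.4 103.7]
lipL [522.9 215.   62.8]
lipR [530.5 122.5  56.7]
hoodR [686.8 111.8  71.8]
comba [515.7 -13.9  17.5]
```

View pics/t2c.png

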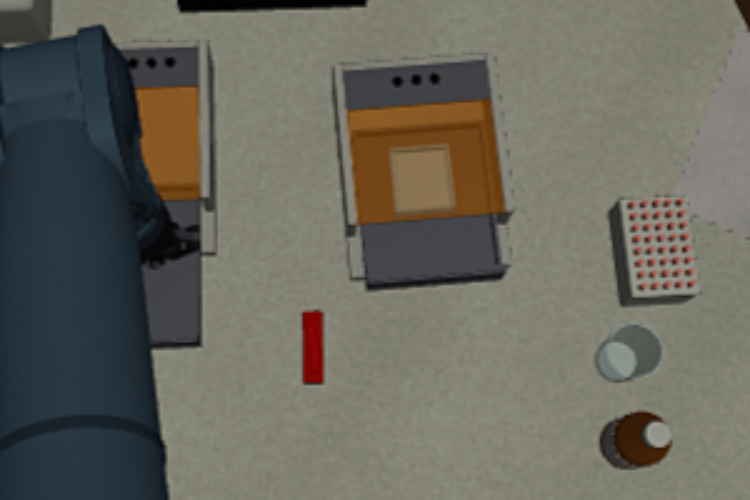

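```bash
python3 - <<'E'
from h import *
np.set_printoptions(precision=0,suppress=True,linewidth=150)
m=robot.camera_model('side')
for fn,cols,rows in(('s1',(200,203,206),range(160,190)),('s2',(244,247,250),range(152,182))):
    z=np.load(fn+'.npz'); P=pts(z['d'],m)
    for c in cols: print(fn,c,[(r,P[r,c].round(0).astype(int).tolist(),int(z['p'][r,c].mean())) for r in rows][::2])
E
```

```text
s1 200 [(160, [466, 154, 161], 27), (162, [468, 158, 153], 28), (164, [467, 158, 148], 27), (166, [468, 161, 141], 26), (168, [468, 160, 136], 25), (170, [467, 160, 131], 32), (172, [469, 164, 123], 48), (174, [470, 168, 115], 77), (176, [468, 166, 111], 74), (178, [469, 168, 105], 71), (180, [470, 171, 97], 62), (182, [469, 170, 92], 60), (184, [534, 296, 0], 128), (186, [528, 286, 1], 136), (188, [524, 279, -1], 138)]
s1 203 [(160, [472, 150, 161], 28), (162, [474, 154, 153], 30), (164, [474, 155, 147], 29), (166, [483, 173, 131], 32), (168, [468, 146, 142], 26), (170, [468, 148, 136], 27), (172, [468, 147, 131], 26), (174, [472, 157, 120], 29), (176, [473, 160, 112], 33), (178, [474, 162, 105], 40), (180, [473, 162, 100], 42), (182, [474, 164, 93], 49), (184, [475, 167, 85], 95), (186, [537, 284, -2], 138), (188, [530, 274, -1], 137)]
s1 206 [(160, [469, 129, 171], 43), (162, [482, 155, 150], 27), (164, [468, 130, 160], 26), (166, [468, 131, 154], 27), (168, [468, 131, 149], 25), (170, [468, 132, 143], 25), (172, [471, 139, 134], 23), (174, [482, 160, 115], 30), (176, [481, 160, 1
[... 733 characters left out ...]
5], 46), (162, [603, 156, 110], 52), (164, [606, 161, 101], 53), (166, [603, 157, 98], 52), (168, [604, 158, 91], 69), (170, [606, 161, 83], 78), (172, [646, 218, 37], 65), (174, [646, 217, 31], 70), (176, [641, 211, 29], 85), (178, [634, 201, 30], 85), (180, [626, 191, 31], 85)]
s2 250 [(152, [599, 137, 148], 30), (154, [599, 136, 143], 25), (156, [598, 135, 138], 26), (158, [600, 138, 131], 26), (160, [615, 159, 111], 32), (162, [610, 153, 109], 30), (164, [611, 154, 103], 30), (166, [614, 159, 93], 30), (168, [611, 154, 91], 62), (170, [655, 215, 42], 65), (172, [658, 220, 32], 65), (174, [653, 213, 31], 84), (176, [646, 204, 31], 85), (178, [639, 195, 31], 85), (180, [633, 186, 30], 84)]
```

The two cameras agree with each other. The fingertip really ends about 34 mm above the reported TCP (depth shows its lowest points at z ≈ 83, reported 49), so it passed over the lip without touching. I'll back out at the same height, lower by about 33 mm and verify the tip before pushing.

```bash
(python3 -m inch '[{"delta_pos":[-0.3,0,0.05],"rotation":[0,0,0]},{"delta_pos":[-0.65,0,0.05],"rotation":[0,0,0]},{"delta_pos":[-1.0,0,0.05],"rotation":[0,0,0]},{"delta_pos":[-1.0,0,0.05],"rotation":[0,0,0]}]'; python3 -m inch '[{"delta_pos":[-0.35,0,0],"rotation":[0,0,0]},{"delta_pos":[-0.68,0,0],"rotation":[0,0,0]},{"delta_pos":[-0.68,0,0],"rotation":[0,0,0]}]'; python3 -m inch '[{"delta_pos":[0,0,-0.2],"rotation":[0,0,0]},{"delta_pos":[0,0,-0.46],"rotation":[0,0,0]},{"delta_pos":[0,0,-0.46],"rotation":[0,0,0]},{"delta_pos":[0,0,-0.46],"rotation":[0,0,0]}]') | grep -E 'time|ee_pos|ft_f'
python3 - <<'E'
from h import *
np.set_printoptions(precision=0,suppress=True)
s,p,d,m=snap('side','s3'); P=pts(d,m)
e=s['ee_pos']; T=(abs(P[...,0]-e[0])<28)&(abs(P[...,1]-e[1])<22)&(P[...,2]>8)&(P[...,2]<110)
print(e,'tip z low percentiles',np.percentile(P[T][:,2],[0,1,3,10]),T.sum())
for c in range(196,212,2):
    r=np.where(T[:,c])[0]
    if len(r): print(c,r.max(),P[r.max(),c],P[r.max()-2,c])
E
```

```text
time_s: 4.47
ee_pos: [523.0, 167.5, 51.0]
ft_force: [-1.2, 0.1, 0.0]
time_s: 4.72
ee_pos: [470.1, 167.5, 51.5]
ft_force: [-0.8, 0.5, -0.6]
time_s: 5.05
ee_pos: [476.2, 167.8, 15.3]
ft_force: [-0.4, -0.4, 0.7]
[476. 168.  15.] tip z low percentiles [49. 51. 53. 58.] 175
196 180 [465. 182.  93.] [465. 181.  99.]
198 183 [464. 171.  90.] [465. 172.  95.]
200 195 [465. 170.  55.] [466. 170.  61.]
202 197 [466. 161.  53.] [464. 157.  62.]
204 197 [471. 161.  51.] [469. 156.  61.]
206 196 [476. 160.  53.] [475. 156.  61.]
208 196 [483. 161.  49.] [479. 153.  61.]
```

The tip is now at about 49 mm, well below the lip top. Pushing.

```bash
(python3 -m inch '[{"delta_pos":[0.1,0.01,0],"rotation":[0,0,0]},{"delta_pos":[0.2,0.01,0],"rotation":[0,0,0]},{"delta_pos":[0.3,0.01,0],"rotation":[0,0,0]},{"delta_pos":[0.4,0.01,0],"rotation":[0,0,0]},{"delta_pos":[0.5,0.01,0],"rotation":[0,0,0]},{"delta_pos":[0.6,0.01,0],"rotation":[0,0,0]},{"delta_pos":[0.7,0.01,0],"rotation":[0,0,0]},{"delta_pos":[0.8,0.01,0],"rotation":[0,0,0]}]'; python3 -m inch '[{"delta_pos":[0.1,0,0],"rotation":[0,0,0]},{"delta_pos":[0.2,0,0],"rotation":[0,0,0]},{"delta_pos":[0.3,0,0],"rotation":[0,0,0]},{"delta_pos":[0.4,0,0],"rotation":[0,0,0]},{"delta_pos":[0.5,0,0],"rotation":[0,0,0]},{"delta_pos":[0.6,0,0],"rotation":[0,0,0]},{"delta_pos":[0.65,0,0],"rotation":[0,0,0]}]'; python3 -m inch '[{"delta_pos":[0.04,0,0],"rotation":[0,0,0]},{"delta_pos":[0.08,0,0],"rotation":[0,0,0]}]') | grep -E 'time|ee_pos|ft_f'
```

```text
time_s: 5.77
ee_pos: [541.4, 168.9, 15.7]
ft_force: [-2.8, 1.3, 1.5]
time_s: 6.35
ee_pos: [594.5, 168.9, 15.8]
ft_force: [-1.4, 1.0, 1.2]
time_s: 6.52
ee_pos: [599.7, 168.9, 15.8]
ft_force: [-2.5, 1.5, 0.6]
```

Contact forces of about 2–3 N match the tray's sliding friction. Creeping to the stop.

```bash
(python3 -m inch '[{"delta_pos":[0.04,0,0],"rotation":[0,0,0]},{"delta_pos":[0.08,0,0],"rotation":[0,0,0]}]'; python3 -m inch '[{"delta_pos":[0.03,0,0],"rotation":[0,0,0]},{"delta_pos":[0.06,0,0],"rotation":[0,0,0]}]'; python3 -m inch '[{"delta_pos":[0.02,0,0],"rotation":[0,0,0]},{"delta_pos":[0.04,0,0],"rotation":[0,0,0]}]') | grep -E 'time|ee_pos|ft_f'
```

```text
time_s: 6.68
ee_pos: [605.8, 168.9, 15.8]
ft_force: [-2.9, 2.3, -0.6]
time_s: 6.85
ee_pos: [610.2, 168.9, 15.7]
ft_force: [-10.3, 0.9, 5.5]
time_s: 7.02
ee_pos: [610.0, 168.9, 15.6]
ft_force: [-14.0, 1.0, 11.6]
```

Fully home: it stopped at x ≈ 610 with the force rising to 14 N. Now I back off, raise, and go over the gap behind the wide lip, turning +2.85°.

```bash
(python3 -m inch '[{"delta_pos":[-0.1,0,0],"rotation":[0,0,0]},{"delta_pos":[-0.3,0,0],"rotation":[0,0,0]},{"delta_pos":[-0.53,0,0],"rotation":[0,0,0]},{"delta_pos":[-0.53,0,0.3],"rotation":[0,0,0]},{"delta_pos":[-0.53,0,0.7],"rotation":[0,0,0]},{"delta_pos":[-0.53,0,1.0],"rotation":[0,0,0]},{"delta_pos":[-0.53,0,1.0],"rotation":[0,0,0]}]'; python3 -m inch '[{"delta_pos":[0,-0.3,0],"rotation":[0,0,0.008]},{"delta_pos":[0.1,-0.7,0],"rotation":[0,0,0.016]},{"delta_pos":[0.15,-1,0],"rotation":[0,0,0.016]}]';python3 -m inch '[{"delta_pos":[0.05,-0.4,0],"rotation":[0,0,0]},{"delta_pos":[0.1,-0.8,0],"rotation":[0,0,0]},{"delta_pos":[0.15,-1,0],"rotation":[0,0,0]}]';python3 -m inch '[{"delta_pos":[0.05,-0.4,0],"rotation":[0,0,0]},{"delta_pos":[0.1,-0.8,0],"rotation":[0,0,0]},{"delta_pos":[0.15,-1,0],"rotation":[0,0,0]}]';python3 -m inch '[{"delta_pos":[0.05,-0.4,0],"rotation":[0,0,0]},{"delta_pos":[0.1,-0.8,0],"rotation":[0,0,0]},{"delta_pos":[0.15,-1,0],"rotation":[0,0,0]},{"delta_pos":[0.15,-1,0],"rotation":[0,0,0]},{"delta_pos":[0.15,-1,0],"rotation":[0,0,0]}]') | grep -E 'time|ee_pos|ft_f|rot'
python3 - <<'E'
from h import *
np.set_printoptions(precision=1,suppress=True)
s,p,d,m=snap('side','s4'); P=pts(d,m); print(s['ee_pos'])
cv2.imwrite('pics/s4c.png',cv2.resize(p[80:320,180:480,::-1],None,fx=2.4,fy=2.4))
s,p,d,m=snap('top','t4'); P=pts(d,m); R,C=np.mgrid[:420,:560]
T=(abs(P[...,2]-65)<5)&(C>192)&(C<232)&(R>170)&(R<232)
q=P[T&(P[...,0]<650)]; print('narrow lip',len(q),q.mean(0))
E
```

```text
time_s: 7.6
ee_pos: [576.4, 169.1, 102.1]
tool_rot: [[-1.0, 0.001, 0.012], [0.001, 1.0, 0.001], [-0.012, 0.001, -1.0]]
ft_force: [1.0, 0.2, 0.3]
time_s: 7.85
ee_pos: [584.9, 86.9, 96.2]
tool_rot: [[-0.999, -0.051, 0.003], [-0.051, 0.999, -0.002], [-0.003, -0.002, -1.0]]
ft_force: [0.1, -0.5, -0.3]
time_s: 8.1
ee_pos: [596.3, 4.7, 95.8]
tool_rot: [[-0.999, -0.047, 0.001], [-0.047, 0.999, -0.003], [-0.001, -0.003, -1.0]]
ft_force: [-0.8, 0.2, 0.6]
time_s: 8.35
ee_pos: [608.2, -75.4, 95.8]
tool_rot: [[-0.999, -0.047, 0.001], [-0.047, 0.999, -0.003], [-0.001, -0.003, -1.0]]
ft_force: [0.3, -0.0, -0.0]
time_s: 8.77
ee_pos: [619.8, -152.1, 95.5]
tool_rot: [[-0.999, -0.048, 0.0], [-0.048, 0.999, 0.0], [-0.0, 0.0, -1.0]]
ft_force: [-0.9, -0.2, 0.5]
[ 619.8 -152.1   95.5]
narrow lip 116 [626.8 169.7  63.7]
```

View pics/s4c.png

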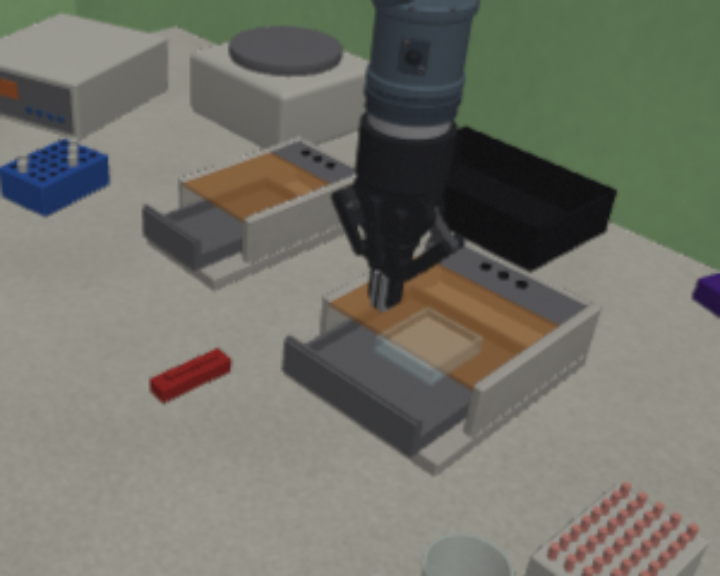

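The narrow tray is home: its lip is at x=627, 61 mm in front of the hood, which matches. The fingertip, at crop (382,300), hovers above the wide tray's gap, between the lip at (350,395) and the hood edge. Lowering 80 mm.

```bash
(python3 -m inch '[{"delta_pos":[-0.01,0,-0.2],"rotation":[0,0,0]},{"delta_pos":[-0.03,0,-0.4],"rotation":[0,0,0]},{"delta_pos":[-0.03,0,-0.6],"rotation":[0,0,0]},{"delta_pos":[-0.03,0,-0.8],"rotation":[0,0,0]},{"delta_pos":[-0.03,0,-0.98],"rotation":[0,0,0]},{"delta_pos":[-0.03,0,-0.98],"rotation":[0,0,0]}]') | grep -E 'time|ee_pos|ft_f|rot'
python3 - <<'E'
from h import *
np.set_printoptions(precision=0,suppress=True)
s,p,d,m=snap('side','s5'); P=pts(d,m); e=s['ee_pos']; print(e)
T=(abs(P[...,0]-e[0])<20)&(abs(P[...,1]-e[1])<20)&(P[...,2]>38)&(P[...,2]<75); print(np.percentile(P[T][:,2],[0,2,5]),T.sum(), P[T].mean(0),P[T].min(0),P[T].max(0))
cv2.imwrite('pics/s5c.png',cv2.resize(p[130:330,260:460,::-1],None,fx=2.8,fy=2.8))
E
```

```text
time_s: 9.37
ee_pos: [614.2, -148.6, 14.2]
tool_rot: [[-0.999, -0.052, -0.006], [-0.052, 0.999, 0.002], [0.006, 0.002, -1.0]]
ft_force: [-0.0, 0.6, -0.6]
[ 614. -149.   14.]
[52. 53. 55.] 99 [ 607. -154.   65.] [ 601. -164.   52.] [ 620. -136.   75.]
```

View pics/s5c.png

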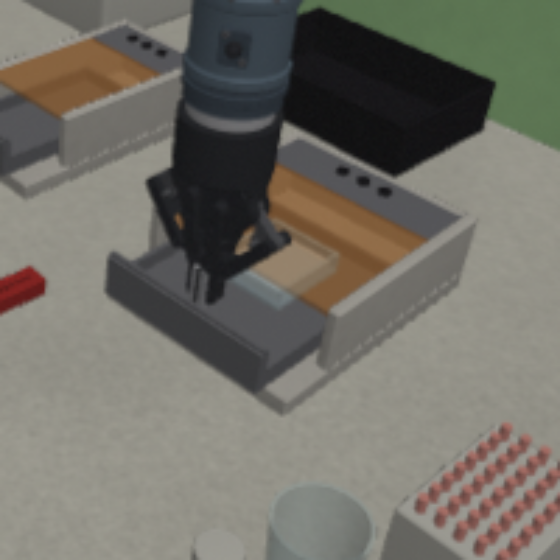

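The fingertip, at crop (200,297), is inside the gap right behind the lip and clear of the gel at (290,265). Drawing out gently along the tray's axis.

```bash
(python3 -m inch '[{"delta_pos":[-0.03,0,0],"rotation":[0,0,0]},{"delta_pos":[-0.07,0,0],"rotation":[0,0,0]},{"delta_pos":[-0.12,-0.01,0],"rotation":[0,0,0]},{"delta_pos":[-0.18,-0.01,0],"rotation":[0,0,0]},{"delta_pos":[-0.25,-0.01,0],"rotation":[0,0,0]},{"delta_pos":[-0.32,-0.02,0],"rotation":[0,0,0]},{"delta_pos":[-0.39,-0.02,0],"rotation":[0,0,0]},{"delta_pos":[-0.46,-0.02,0],"rotation":[0,0,0]},{"delta_pos":[-0.53,-0.03,0],"rotation":[0,0,0]},{"delta_pos":[-0.6,-0.03,0],"rotation":[0,0,0]},{"delta_pos":[-0.66,-0.03,0],"rotation":[0,0,0]},{"delta_pos":[-0.72,-0.04,0],"rotation":[0,0,0]}]'; python3 -m inch '[{"delta_pos":[-0.06,0,0],"rotation":[0,0,0]},{"delta_pos":[-0.12,-0.01,0],"rotation":[0,0,0]},{"delta_pos":[-0.18,-0.01,0],"rotation":[0,0,0]},{"delta_pos":[-0.24,-0.01,0],"rotation":[0,0,0]},{"delta_pos":[-0.3,-0.01,0],"rotation":[0,0,0]},{"delta_pos":[-0.36,-0.02,0],"rotation":[0,0,0]},{"delta_pos":[-0.42,-0.02,0],"rotation":[0,0,0]},{"delta_pos":[-0.47,-0.02,0],"rotation":[0,0,0]},{"delta_pos":[-0.51,-0.03,0],"rotation":[0,0,0]},{"delta_pos":[-0.54,-0.03,0],"rotation":[0,0,0]},{"delta_pos":[-0.56,-0.03,0],"rotation":[0,0,0]}]') | grep -E 'time|ee_pos|ft_f'
```

```text
time_s: 10.42
ee_pos: [558.8, -154.1, 17.4]
ft_force: [2.8, 1.1, 1.6]
time_s: 11.33
ee_pos: [514.0, -156.5, 17.3]
ft_force: [2.1, 1.1, -0.6]
```

Friction of 2–3 N shows the tray is following. About 22 mm remains to the stop.

```bash
(python3 -m inch '[{"delta_pos":[-0.03,0,0],"rotation":[0,0,0]},{"delta_pos":[-0.06,0,0],"rotation":[0,0,0]},{"delta_pos":[-0.09,0,0],"rotation":[0,0,0]},{"delta_pos":[-0.12,-0.01,0],"rotation":[0,0,0]},{"delta_pos":[-0.15,-0.01,0],"rotation":[0,0,0]},{"delta_pos":[-0.18,-0.01,0],"rotation":[0,0,0]}]'; python3 -m inch '[{"delta_pos":[-0.025,0,0],"rotation":[0,0,0]},{"delta_pos":[-0.05,0,0],"rotation":[0,0,0]}]'; python3 -m inch '[{"delta_pos":[-0.02,0,0],"rotation":[0,0,0]},{"delta_pos":[-0.04,0,0],"rotation":[0,0,0]}]') | grep -E 'time|ee_pos|ft_f'
```

```text
time_s: 11.83
ee_pos: [499.9, -157.5, 17.3]
ft_force: [1.6, 0.8, 0.1]
time_s: 12.0
ee_pos: [495.9, -157.7, 17.4]
ft_force: [2.8, -0.0, -1.7]
time_s: 12.17
ee_pos: [492.9, -157.9, 17.4]
ft_force: [2.0, 0.8, -2.9]
```

```bash
(python3 -m inch '[{"delta_pos":[-0.02,0,0],"rotation":[0,0,0]},{"delta_pos":[-0.04,0,0],"rotation":[0,0,0]}]'; python3 -m inch '[{"delta_pos":[-0.02,0,0],"rotation":[0,0,0]},{"delta_pos":[-0.04,0,0],"rotation":[0,0,0]}]'; python3 -m inch '[{"delta_pos":[-0.02,0,0],"rotation":[0,0,0]},{"delta_pos":[-0.03,0,0],"rotation":[0,0,0]}]') | grep -E 'time|ee_pos|ft_f'
```

```text
time_s: 12.33
ee_pos: [489.8, -157.9, 17.5]
ft_force: [1.7, 0.4, -1.9]
time_s: 12.5
ee_pos: [489.4, -157.9, 17.9]
ft_force: [11.4, 0.5, -7.5]
time_s: 12.67
ee_pos: [489.5, -157.9, 18.2]
ft_force: [14.3, -0.3, -12.3]
```

At the outer stop: position holds and the force rises to 14 N. Easing off the lip by about 10 mm and lifting straight up.

```bash
(python3 -m inch '[{"delta_pos":[0.06,0,0],"rotation":[0,0,0]},{"delta_pos":[0.13,0.01,0],"rotation":[0,0,0]},{"delta_pos":[0.16,0.01,0],"rotation":[0,0,0]},{"delta_pos":[0.16,0.01,0],"rotation":[0,0,0]},{"delta_pos":[0.16,0.01,0.15],"rotation":[0,0,0]},{"delta_pos":[0.16,0.01,0.4],"rotation":[0,0,0]},{"delta_pos":[0.16,0.01,0.7],"rotation":[0,0,0]},{"delta_pos":[0.16,0.01,1.0],"rotation":[0,0,0]}]'; python3 -m inch '[{"delta_pos":[-0.2,0.3,0.4],"rotation":[0,0,0]},{"delta_pos":[-0.4,0.6,0.8],"rotation":[0,0,0]},{"delta_pos":[-0.5,0.9,1.0],"rotation":[0,0,0]},{"delta_pos":[-0.5,0.9,1.0],"rotation":[0,0,0]}]'; python3 -m inch '[{"delta_pos":[-0.3,0.4,0],"rotation":[0,0,0]},{"delta_pos":[-0.5,0.9,0],"rotation":[0,0,0]},{"delta_pos":[-0.5,0.9,0],"rotation":[0,0,0]},{"delta_pos":[-0.5,0.9,0],"rotation":[0,0,0]}]') | grep -E 'time|ee_pos|ft_f'
python3 - <<'E'
from h import *
np.set_printoptions(precision=1,suppress=True)
s,p,d,m=snap('side','s6'); s,pt,d,m=snap('top','t6'); P=pts(d,m); R,C=np.mgrid[:420,:560]
for nm,a,b,r0,r1 in(('n',192,232,170,232),('w',285,365,200,255)):
    T=(abs(P[...,2]-65)<5)&(C>a)&(C<b)&(R>r0)&(R<r1)&(P[...,0]<650); print(nm,T.sum(),P[T].mean(0))
cv2.imwrite('pics/f.png',np.vstack([cv2.resize(x[:,:,::-1],(400,300)) for x in (p,pt)]))
E
```

```text
time_s: 13.33
ee_pos: [495.4, -156.2, 97.6]
ft_force: [-0.2, 0.2, -0.3]
time_s: 13.67
ee_pos: [456.6, -82.1, 181.6]
ft_force: [-0.9, -0.3, -0.5]
time_s: 14.0
ee_pos: [415.3, -11.4, 176.9]
ft_force: [0.5, 0.2, 0.0]
n 125 [626.4 170.6  64.1]
w 143 [ 475.2 -181.3   64.2]
```

View pics/f.png

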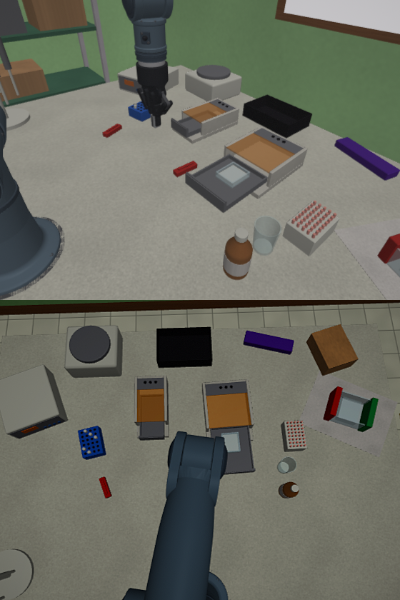

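The picture shows the narrow tray home, the wide tray out (lip x ≈ 474, 120 mm drawn) with the gel on it, and everything else in place. The arm is clear.

```bash
python3 -c "
from workcell import robot
print(robot.sign_off())"
```

```text
the job is handed in; nothing more can be done
None
```

I pushed the narrow tray fully home, then drew the wide tray out to its 120 mm stop with the gel riding on it; nothing else looks moved, and I handed the job in at about 14 s; my first push passed over the narrow lip without touching it, because the fingertip sits about 34 mm higher than reported, so I lowered it and pushed again.

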